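# Unlock the medicine box and hold the key turned

### The job

Draw the yellow key upward out of the key rack, push it straight down into the lock on top of the medicine box, working it past the sticky pins until it is fully home, and only then turn it a quarter turn clockwise (seen from above), to its stop. The lock springs back, so finish while still gripping the key and holding it fully in and turned, so that the lid's bolt stays drawn. Leave the red and the blue key in the rack and do not disturb the lemon, the mug and the kitchen timer.

Things in the scene. Friction and masses are not known exactly. Their poses are not given: they have to be found in the camera images.
- yellow_key: The key to use: yellow upright bow 10 mm thick (along its x), 32 wide (y), 4 to 40 mm above the origin; below it a steel shoulder 22 x 8 x 5 mm and a flat blade 18 mm wide (y), 5 thick (x). Origin: centre of the shoulder's underside, which rests on the rack's top; z up, blade 36 mm down from there in a rack slot. Same either way round. About 40 g.
- key_tip (a point): Lowest point of the yellow key's round blade tip, 36 mm below the key's origin, on its axis.
- red_key: Another key, red bow, same shape and frame as the yellow one, in another slot; leave it.
- blue_key: Another key, blue bow, same shape and frame as the yellow one, in another slot; leave it.
- key_rack: Wooden key rack, fixed, 60 x 176 x 44 mm high (foot 70 x 186 mm), with three slots 20 x 7 mm in a row along its y at -55, 0 and +55 mm, long side along the rack's y. Origin: centre of its underside; z up. Which key stands in which slot varies; rack and box may change sides.
- medicine_box: White medicine box, green lid, fixed, 156 x 196 mm (x, y), lid top 85 mm above the worktop, front (green cross, bolt keeper) to its -x. In mid-lid a brass lock plug in a steel ring, 52 mm across, top 92.5 mm above the worktop; in front of the ring a steel bolt (top under 95 mm), drawn as the key turns. Origin: centre of its underside; z up.
- keyhole (a point): Centre of the keyhole's mouth, 91 mm above the worktop; axes those of the box. Keyway vertical, 20.2 mm along the box's y by 7.2 mm along its x, 42 mm deep, mouth bevelled 3 mm all round. Two sticky sprung pins reach 4 mm in from its ends at 14 and 26 mm depth; each yields to a push of about 3 to 10 N, less if wiggled. Key home: shoulder on the plug, key origin at this point.
- lock_plug (a joint): Angle of the lock plug (rad): 0 at rest (where the key goes in), growing clockwise seen from above to a stop at 1.5. A spring drives it back to 0 (0.03 N m at rest, 0.11 N m at the stop). The key has about 0.12 rad of turning play in the keyway, so it must turn about 1.6 rad to bring the plug to its stop.
- lemon: Yellow lemon, 78 x 55 x 56 mm, loose bystander beside the work; origin centre of its underside.
- mug_1: Green and white mug, 86 mm across, 88 mm high, loose bystander at the back; origin centre of its underside.
- kitchen_timer: Red and white kitchen timer, 64 mm across, 50 mm high, loose bystander at the back; origin centre of its underside.

How it is judged:
On the way, in this order (a step that is already met when the one before it is completed fails the run):
1. the yellow key is drawn up out of the rack, gripped (height (world z) of key_tip above 0.05 m and contact force between the fingers and yellow_key above 2 N), for 0.1 s.
2. the yellow key is fully home in the lock before it is turned (horizontal distance between yellow_key and keyhole below 0.005 m and z of yellow_key in the frame of keyhole between -0.004 and 0.004 m and angle between yellow_key's own z axis and vertical below 0.12 rad and value of joint lock_plug below 0.3 rad), for 0.1 s.
3. the key is turned a quarter clockwise while fully home (horizontal distance between yellow_key and keyhole below 0.005 m and z of yellow_key in the frame of keyhole between -0.004 and 0.004 m and angle between yellow_key's own z axis and vertical below 0.12 rad and value of joint lock_plug above 1.3 rad), for 0.3 s.
At the end, for the whole second after the job is handed in: The yellow key is fully home (origin within 5 mm sideways and 4 mm in height of the keyhole point, upright within 0.12 rad), the plug is held at 1.3 rad or more against its spring, the fingers grip the key with more than 2 N, and the red and blue keys are within 20 mm of where they were (all of step 3 and contact force between the fingers and yellow_key above 2 N and distance of each of red_key, blue_key from where it was at the start of the episode below 0.02 m); the arm keeps its last pose, push and grip.
It fails at once if the red or the blue key is moved more than 20 mm (not (distance of red_key from where it was at the start of the episode below 0.02 m) or not (distance of blue_key from where it was at the start of the episode below 0.02 m)).
It fails at once if the lemon, mug or kitchen timer is moved more than 30 mm (distance of any of lemon, mug_1, kitchen_timer from where it was at the start of the episode above 0.03 m).
It also fails if it takes over 48 s, if anything falls off the work surface, if the arm or the gripper's body presses on something with over 40 N, if the wrist force passes 120 N, or if a joint passes its speed limit or range.

### The arm

A 6-joint arm with a two-finger parallel gripper is mounted at the origin on a cart in front of the work surface, level with it; the furniture and walls round the work are solid. World frame = base frame: x ahead of the robot, y to its left, z up, the work surface at z = 0. Lengths are in m, angles in rad, forces in N, time in s.
With the tool pointing down it reaches from about 0.35 to 0.85 m from the base axis. Payload 8.1 kg.
Tool frame: the origin (TCP) lies at the very end of the fingers, on their centre line; the grasp point (between the pads) lies robot.grip_point_offset behind it (robot.grip_point_offset is the distance from the TCP to the grasp point, in m); z points along the fingers, y is the line along which they close (so a half turn about z gives the same grasp; the last joint's range is limited). The gripper opens to 93 mm and grips with 3 to 60 N. Pads are 15 mm wide; open, the fingers measure 128 mm over their backs; the gripper's body (75 mm by 188 mm) begins 65 mm behind the grasp point.
Start: joints at [1.226, 0.13, 1.488, -0, 1.523, -0.085], TCP at [0.154, 0.58, 0.219] pointing down, gripper open.
Joint ranges: [-2.96, 2.96], [-0.89, 2.26], [0.02, 2.5], [-1.34, 4.48], [0, 2.73], [-2.66, 2.66]. Speed limits (rad/s): [2.39, 2.39, 2.79, 3.14, 3.14, 3.14].

### API

Orientations are given as a rotation vector (axis times angle).
In Python, from plant import robot, eyes gives the robot as it stands. The module is installed in compiled form; this text tells all that it offers.
- The arm moves only by the tool apply_moves, never from a script. Its argument "steps" is one flat list of numbers, 7 for each row, row after row: the shift along the tool's x, y, z in units of 30 mm (1.0 is 30 mm), then the turn, a rotation vector about the tool's x, y, z in units of 6 degrees (1.0 is 6 degrees), then the opening in per cent of the stroke, from 0 (shut) to 100 (fully open). In form: [dx, dy, dz, ax, ay, az, fingers, dx, dy, dz, ax, ay, az, fingers, ...]. A call has 1 to 12 rows; each row shifts and turns the commanded pose from where the row before left it, along the tool's axes as they then stand; what a row does not reach is not made up. A row lasts 1/12 s, in which the tool goes at most 41.7 mm and 7.16 degrees, less where a joint would pass 70% of its speed; a pose out of reach is approached as far as the arm can. A call is refused whole if a number of a shift passes 1 or a number of a turn 1, either way. A call with a gripper value outside its range is refused whole. The fingers move at their own pace and stop on an object; "grip_force" is the grip in N (left out, the last holds). Time passes only in rows, so rows that do not move let the fingers close. It gives the time, the measured TCP pose, the force, the opening and the grip force at its end, in the units of the state.
- robot.read_state(): the state, without advancing time (a new reading comes with each control period).
- eyes.read_camera(name): name is "scene" or "top" or "wrist"; returns the picture (400x640x3 uint8, red, green, blue); there is no depth.
- eyes.calibration(name): a dict with "K" (3x3 intrinsics, pixels), "R" (3x3) and "t" (3): a world point X has camera coordinates R X + t. Camera axes: x right, y down, z forward; pixel columns grow to the right and rows downward; lengths in m; the calibration is good to about 2 mm. A picture is of the moment at which its call begins: read the wrist's pose just before it. calibration takes no time and is no camera call; for the wrist camera it gives the pose at the moment of the call.
- robot.close_job(): hands the job in; it is judged then, once.
Trained networks look in the newest picture that a camera, given by its name, has taken for a name from the list of things; names that differ only in an ending like _2 or _b are one class to them, and where a whole thing is asked for, a point or a joint stands for the part that bears it (a point fixed in the world has none). Each returns a list of dicts, best first, with "conf" (0 to 1); they miss things now and then, are a little off and sometimes report something else, mostly with a low value. They report only what shows in the picture. A call takes as long as a camera call.
- eyes.search_frame(camera, thing): "rect" ([left, top, width, height] in pixels, round what is visible of it).
- eyes.place_of(camera, thing): "xy" ([column, row] in pixels: a listed point, or the origin of a listed thing).
The state is a dict: "t": time; "q": joint angles; "dq": joint speeds; "joint_torque": joint torques, N m; "tool_pos": TCP position; "orientation": TCP orientation; "force": force on the tool from outside, world axes, zero at the start; "wrist_torque": the same for the moment, N m; "opening": finger opening in m; "gripper_force": force on a finger pad.
Only numpy, scipy, OpenCV 4.12 (cv2) and the standard library are available. Lean on these libraries where they do the work, as an engineer would, in place of code of your own. Each camera call takes 0.05 s, during which the arm holds its last target. There are 200 camera calls.

## Working session

There is one attempt and no reset: what is moved stays moved. The work goes in short steps, Python scripts to look and compute and a tool call to move; the robot and the scene stay as the last step left them, time stands still between calls to the robot, and variables do not carry over. Pictures are saved under pics/ and viewed, at most 10 in all, crops included, and the job is handed in when it is done.

Besides the shell and the picture viewer there is one more tool, called after ">>>" as name(argument=value, ...) on one line, values as JSON. apply_moves: Moves the arm, as the interface text tells. Its arguments: {"type":"object","properties":{"steps":{"type":"array"},"grip_force":{"type":"number"}},"required":["steps"]}

```bash
mkdir -p pics
cat > h.py <<'E'
from plant import robot, eyes
import numpy as np, cv2
from scipy.spatial.transform import Rotation as Ro
def snap(c,f):
    im=eyes.read_camera(c); cv2.imwrite('pics/'+f,cv2.cvtColor(im,cv2.COLOR_RGB2BGR)); return im
def ray(c,uv,z):
    k=eyes.calibration(c); K,R,t=map(np.array,(k['K'],k['R'],k['t']))
    d=R.T@np.linalg.inv(K)@np.array([uv[0],uv[1],1.]); o=-R.T@t
    return o+d*(z-o[2])/d[2]
def proj(c,X):
    k=eyes.calibration(c); K,R,t=map(np.array,(k['K'],k['R'],k['t']))
    p=K@(R@np.array(X)+t); return p[:2]/p[2]
E
python3 - <<'E'
from h import *
s=robot.read_state(); print(s['t'],s['tool_pos'],s['orientation'],robot.grip_point_offset,s['opening'])
print(Ro.from_rotvec(s['orientation']).as_matrix().round(3))
Z=dict(yellow_key=.044,red_key=.044,blue_key=.044,keyhole=.091,key_rack=0,medicine_box=0)
for c in ('top','scene'):
    snap(c,c+'1.png')
    for n,z in Z.items():
        for r in eyes.place_of(c,n)[:2]: print(c,n,round(r['conf'],2),np.round(r['xy'],1),ray(c,r['xy'],z).round(4))
E
```

```text
0.0 [0.15391094 0.57932228 0.2175857 ] [-4.06864551e-01 -3.11474482e+00  2.85018744e-03] 0.0188 0.09315416664993549
[[-0.966  0.257 -0.001]
 [ 0.257  0.966 -0.002]
 [ 0.    -0.002 -1.   ]]
top yellow_key 0.38 [232.5 231. ] [0.4863 0.1251 0.044 ]
top red_key 0.52 [215.3 237.8] [0.4682 0.1738 0.044 ]
top blue_key 0.55 [194.7 240.1] [0.4631 0.2321 0.044 ]
top keyhole 0.9 [341.5 229.9] [ 0.4777 -0.1817  0.091 ]
top key_rack 0.94 [216.4 237.2] [0.4732 0.1797 0.    ]
top medicine_box 0.68 [342.3 234.4] [ 0.4724 -0.189   0.    ]
scene yellow_key 0.59 [254.6 250.3] [0.4857 0.1238 0.044 ]
scene red_key 0.57 [236.1 260.7] [0.4748 0.1751 0.044 ]
scene blue_key 0.78 [213.8 270.9] [0.4699 0.2292 0.044 ]
scene blue_key 0.18 [356.6 198. ] [ 0.5414 -0.2269  0.044 ]
scene keyhole 0.97 [359.2 198.8] [ 0.4712 -0.174   0.091 ]
scene key_rack 0.68 [235.9 275.9] [0.4782 0.1785 0.    ]
scene medicine_box 0.58 [358.5 223.7] [ 0.4865 -0.1908  0.    ]
```

```bash
python3 -c "
import cv2,numpy as np
a=cv2.imread('pics/top1.png');b=cv2.imread('pics/scene1.png')
cv2.imwrite('pics/both.png',cv2.resize(np.vstack([a,b]),(480,600)))"
```

```text
(no output)
```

View pics/top1.png

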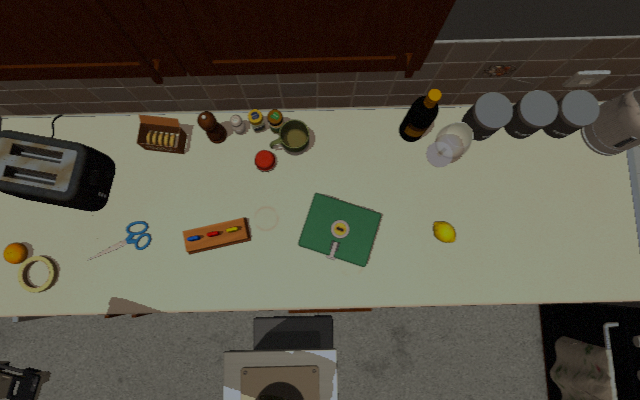

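View pics/scene1.png

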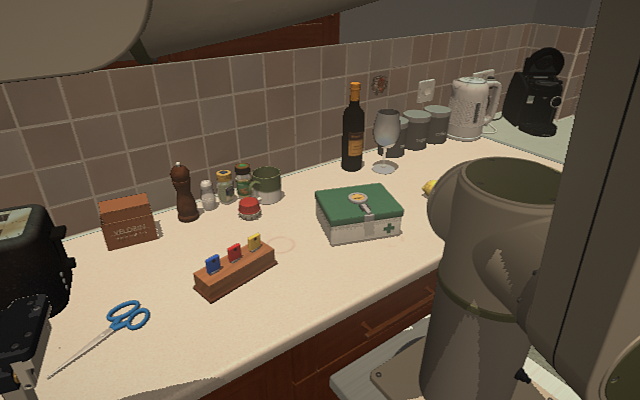

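The top view shows the yellow key at the rack's right end near (233,229), red at (213,235) and blue at (194,239). The lock is at (340,230), with the bolt towards (331,250). I'll move over the rack next.

>>> apply_moves(steps=[-0.97, -0.78, 0, 0, 0, 0, 60, -0.97, -0.78, 0, 0, 0, 0, 60, -0.97, -0.78, 0, 0, 0, 0, 60, -0.97, -0.78, 0, 0, 0, 0, 60, -0.97, -0.78, 0, 0, 0, 0, 60, -0.97, -0.78, 0, 0, 0, 0, 60, -0.97, -0.78, 0, 0, 0, 0, 60, -0.97, -0.78, 0, 0, 0, 0, 60, -0.97, -0.78, 0, 0, 0, 0, 60, -0.97, -0.78, 0, 0, 0, 0, 60, -0.97, -0.78, 0, 0, 0, 0, 60, -0.97, -0.78, 0, 0, 0, 0, 60])

```text
t: 1.7
tool_pos: [0.4203, 0.2172, 0.219]
orientation: [0.407, 3.114, 0.001]
force: [-0.2, 0.2, -0.1]
opening: 0.0557
gripper_force: 0.0
```

>>> apply_moves(steps=[-0.97, -0.78, 0, 0, 0, 0, 60, -0.97, -0.78, 0, 0, 0, 0, 60, -0.4, -0.3, 0, 0, 0, 0, 60, 0, 0, 0, 0, 0, 1, 60, 0, 0, 0, 0, 0, 1, 60, 0, 0, 0, 0, 0, 1, 60, 0, 0, 0, 0, 0, 1, 60, 0, 0, 0, 0, 0, 1, 60, 0, 0, 0, 0, 0, 1, 60, 0, 0, 0, 0, 0, 1, 60, 0, 0, 0, 0, 0, 1, 60, 0, 0, 0, 0, 0, 1, 60])

```text
t: 2.7
tool_pos: [0.473, 0.1469, 0.2188]
orientation: [1.783, 2.586, 0.0]
force: [0.6, -0.3, 0.8]
opening: 0.0558
gripper_force: 0.0
```

>>> apply_moves(steps=[0, 0, 0, 0, 0, 1, 60, 0, 0, 0, 0, 0, 0.4, 60, 0, 0, 0, 0, 0, 0, 60])

```text
t: 2.95
tool_pos: [0.473, 0.1468, 0.2188]
orientation: [1.964, 2.452, 0.0]
force: [0.2, -0.0, -0.3]
opening: 0.0559
gripper_force: 0.0
```

Run:
```python
from h import *
s=robot.read_state(); print(s['t'],s['tool_pos'],Ro.from_rotvec(s['orientation']).as_matrix().round(3).tolist(),s['q'])
snap('wrist','w1.png')
for n,z in dict(yellow_key=.044,red_key=.044,blue_key=.044,keyhole=.091,key_rack=0).items():
    for r in eyes.place_of('wrist',n)[:2]: print(n,round(r['conf'],2),np.round(r['xy'],1),ray('wrist',r['xy'],z).round(4))
k=eyes.calibration('wrist');print(-np.array(k['R']).T@k['t'],np.array(k['R']).round(2).tolist())
```

```text
2.95 [0.47301067 0.14684434 0.21875378] [[-0.218, 0.976, 0.0], [0.976, 0.218, 0.0], [0.0, 0.0, -1.0]] [ 1.97434394e-01 -1.56512351e-01  1.77239131e+00  2.27329302e-05
  1.52545609e+00 -2.23761555e-02]
yellow_key 0.74 [323.3 197.4] [0.4884 0.1268 0.044 ]
red_key 0.83 [321.7 153.2] [0.4752 0.1754 0.044 ]
blue_key 0.7 [326.6 101.5] [0.4679 0.2293 0.044 ]
keyhole 0.62 [275.  377.3] [ 0.4789 -0.0864  0.091 ]
key_rack 0.84 [322.  147.7] [0.4764 0.1764 0.    ]
[0.45640556 0.21910094 0.38451315] [[0.98, 0.22, 0.0], [0.21, -0.94, 0.27], [0.06, -0.26, -0.96]]
```

View pics/w1.png

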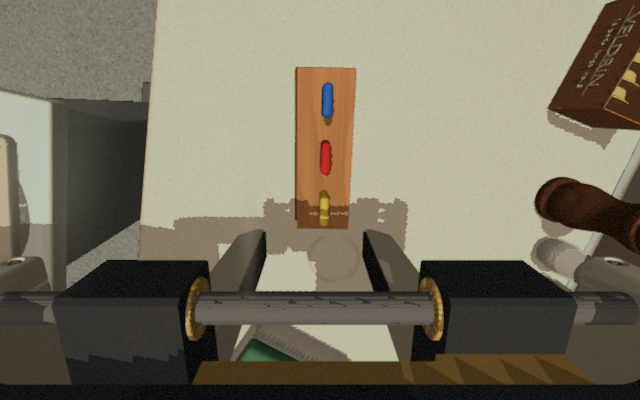

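The rack runs almost vertically in the wrist picture, at columns 297–355 and rows 67–228. Yellow is at the bottom, near (325,208). I'll fit the rack outline for its exact pose.

```bash
cat >> h.py <<'E'
from scipy.optimize import minimize
def hull(c,p,boxes):
    m=np.zeros((400*4,640*4),np.uint8); k=eyes.calibration(c); K,R,t=map(np.array,(k['K'],k['R'],k['t']))
    x,y,a=p; A=Ro.from_euler('z',a).as_matrix()
    for (x0,x1,y0,y1,z0,z1) in boxes:
        P=np.array([[i,j,l] for i in(x0,x1) for j in (y0,y1) for l in (z0,z1)])@A.T+[x,y,0]
        q=(P@R.T+t)@K.T; q=q[:,:2]/q[:,2:]
        cv2.fillConvexPoly(m,cv2.convexHull(((q+.5)*4*16).astype(np.int32)),255,shift=4)
    return cv2.resize(m,(640,400),interpolation=cv2.INTER_AREA)/255.
def fit(c,mask,p0,boxes,roi):
    r=slice(*roi[:2]),slice(*roi[2:])
    f=lambda p:np.abs(hull(c,p,boxes)[r]-mask[r]).sum()
    s=minimize(f,p0,method='Nelder-Mead',options=dict(initial_simplex=[p0,np.add(p0,[.006,0,0]),np.add(p0,[0,.006,0]),np.add(p0,[0,0,.06])],xatol=1e-5,fatol=.01))
    return s.x,s.fun,mask[r].sum()
E
python3 - <<'E'
from h import *
im=cv2.imread('pics/w1.png'); hsv=cv2.cvtColor(im,cv2.COLOR_BGR2HSV)
m=(hsv[...,1]>110).astype(float); m[:,:285]=0; m[:,370:]=0; m[:55]=0;
m=cv2.morphologyEx(m,cv2.MORPH_CLOSE,np.ones((5,5)))
print(np.where(m[60:245].any(1))[0][[0,-1]]+60, m[100].nonzero()[0][[0,-1]], m[210].nonzero()[0][[0,-1]])
cv2.imwrite('pics/m.png',m*255)
print(fit('wrist',m,[.4764,.1764,.22],[(-.03,.03,-.088,.088,0,.044)],(55,226,285,370)))
# keys
for n,lo,hi in (('b',100,130),('y',22,35)):
    q=((hsv[...,0]>=lo)&(hsv[...,0]<=hi)&(hsv[...,1]>150)).astype(float); q[:,:312]=0;q[:,340:]=0;q[:60]=0;q[230:]=0
    ys,xs=q.nonzero(); print(n,len(xs),xs.min(),xs.max(),ys.min(),ys.max())
    g=[.468,.229,.22] if n=='b' else [.4884,.1268,.22]
    print(fit('wrist',q,g,[(-.005,.005,-.016,.016,.048,.084)],(60,230,312,340)))
E
```

```text
[ 67 244] [296 354] [295 348]
(array([0.4766495 , 0.17552003, 0.206203  ]), np.float64(204.05098039215687), np.float64(8974.0))
b 308 322 332 83 116
(array([0.46624231, 0.2288502 , 0.23734545]), np.float64(119.80392156862746), np.float64(308.0))
y 134 320 327 191 224
(array([0.48829016, 0.12336978, 0.2839891 ]), np.float64(253.71372549019605), np.float64(134.0))[ WARN:0@0.233] global loadsave.cpp:1063 imwrite_ Unsupported depth image for selected encoder is fallbacked to CV_8U.
```

```bash
python3 -c "
import cv2,numpy as np
a=cv2.imread('pics/w1.png')[50:240,270:380];b=cv2.imread('pics/m.png')[50:240,270:380]
cv2.imwrite('pics/c1.png',cv2.resize(np.hstack([a,b]),None,fx=3,fy=3,interpolation=0))"
```

```text
(no output)
```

View pics/c1.png

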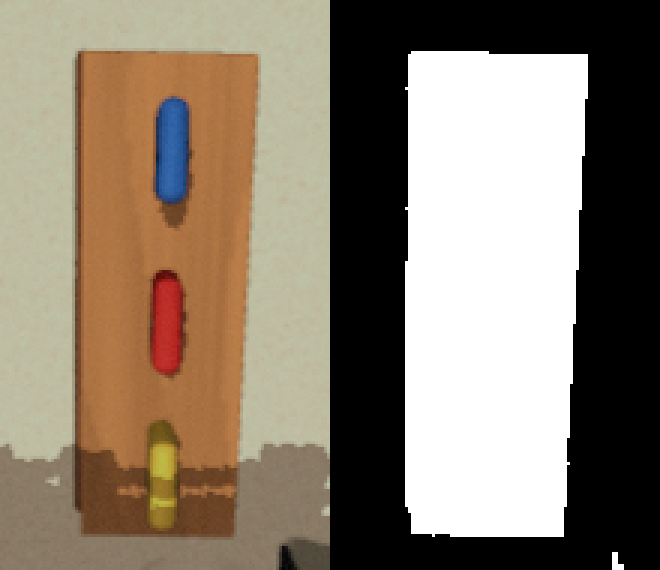

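>>> apply_moves(steps=[-0.44, 0.15, 0.5, 0, 0, 0.13, 60, -0.44, 0.16, 0.8, 0, 0, 0, 50, 0, 0, 0.8, 0, 0, 0, 45, 0, 0, 0.8, 0, 0, 0, 45, 0, 0, 0.8, 0, 0, 0, 45, 0, 0, 0.8, 0, 0, 0, 45, 0, 0, 0.6, 0, 0, 0, 45, 0, 0, 0.4, 0, 0, 0, 45, 0, 0, 0, 0, 0, 0, 45])

```text
t: 4.0
tool_pos: [0.4855, 0.1227, 0.0507]
orientation: [-1.976, -2.438, 0.006]
force: [-0.8, -0.4, -0.1]
opening: 0.0414
gripper_force: 0.0
```

>>> apply_moves(steps=[0, 0, 0, 0, 0, 0, 20, 0, 0, 0, 0, 0, 0, 10, 0, 0, 0, 0, 0, 0, 0, 0, 0, 0, 0, 0, 0, 0, 0, 0, 0, 0, 0, 0, 0, 0, 0, 0, 0, 0, 0, 0, 0, 0, 0, 0, 0, 0, 0], grip_force=40)

```text
t: 4.58
tool_pos: [0.4883, 0.1231, 0.0545]
orientation: [1.978, 2.44, 0.002]
force: [0.2, -0.1, 4.1]
opening: 0.0097
gripper_force: 40.0
```

>>> apply_moves(steps=[0, 0, -0.2, 0, 0, 0, 0, 0, 0, -0.3, 0, 0, 0, 0, 0, 0, -0.5, 0, 0, 0, 0, 0, 0, -0.5, 0, 0, 0, 0, 0, 0, -0.7, 0, 0, 0, 0, 0, 0, -0.8, 0, 0, 0, 0, 0, 0, -0.8, 0, 0, 0, 0, 0, 0, -0.8, 0, 0, 0, 0, 0, 0, -0.4, 0, 0, 0, 0, 0, 0, 0, 0, 0, 0, 0])

```text
t: 5.42
tool_pos: [0.4894, 0.1233, 0.2075]
orientation: [1.976, 2.437, 0.006]
force: [0.4, -0.1, -0.4]
opening: 0.0095
gripper_force: 40.0
```

Run:
```python
from h import *
s=robot.read_state(); print(s['t'],s['tool_pos'],Ro.from_rotvec(s['orientation']).as_matrix().round(4).tolist(),s['force'],s['opening'])
a=snap('wrist','w2.png'); b=snap('scene','s2.png')
cv2.imwrite('pics/c2.png',cv2.cvtColor(np.vstack([a[140:400,180:480],b[140:400,180:480]]),cv2.COLOR_RGB2BGR))
# lid edges & lock from top: box fit
im=eyes.read_camera('top'); hsv=cv2.cvtColor(im,cv2.COLOR_RGB2HSV)
m=((hsv[...,0]>55)&(hsv[...,0]<90)&(hsv[...,1]>90)).astype(np.uint8); m[:190]=0;m[275:]=0;m[:,:290]=0;m[:,395:]=0
m=cv2.morphologyEx(m,cv2.MORPH_CLOSE,np.ones((25,25)))
for z in (.06,.07): print(fit('top',m.astype(float),[.474,-.178,-.255],[(-.078,.078,-.098,.098,z,.085)],(180,280,290,400)))
```

```text
5.4167 [0.48942675 0.12328959 0.20751497] [[-0.2069, 0.9784, 0.0056], [0.9784, 0.2069, 0.0008], [-0.0004, 0.0057, -1.0]] [ 0.42868127 -0.05347886 -0.38314259] 0.009491362918278609
(array([ 0.48088895, -0.17585035, -0.35228512]), np.float64(245.9019607843137), np.float64(3837.0))
(array([ 0.48131357, -0.17641463, -0.34037066]), np.float64(231.72549019607843), np.float64(3837.0))
```

View pics/c2.png

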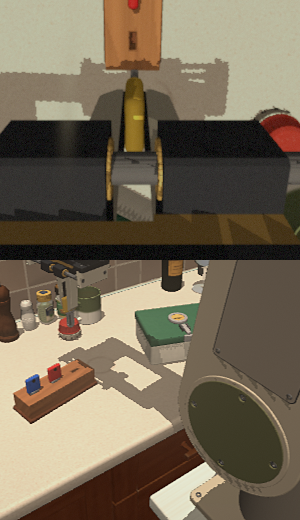

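The wrist picture shows the key clear of its slot and gripped. The scene picture shows red and blue still in the rack. Next I'll go over the box and look at the lock with the wrist camera.

>>> apply_moves(steps=[-0.93, -0.28, 0, 0, 0, 0, 0, -0.93, -0.28, 0, 0, 0, 0, 0, -0.93, -0.28, 0, 0, 0, 0, 0, -0.93, -0.28, 0, 0, 0, 0, 0, -0.93, -0.28, 0, 0, 0, 0, 0, -0.93, -0.28, 0, 0, 0, 0, 0, -0.93, -0.28, 0, 0, 0, 0, 0, -0.93, -0.28, 0, 0, 0, 0, 0, -0.93, -0.28, 0, 0, 0, 0, 0, -0.93, -0.28, 0, 0, 0, 0, 0, -0.93, -0.28, 0, 0, 0, 0, 0, -0.93, -0.28, 0, 0, 0, 0, 0])

```text
t: 6.57
tool_pos: [0.4568, -0.2262, 0.2012]
orientation: [-1.976, -2.437, 0.001]
force: [0.8, 0.9, -0.7]
opening: 0.0098
gripper_force: 40.0
```

>>> apply_moves(steps=[0, 0, 0, 0, 0, 0.96, 0, 0, 0, 0, 0, 0, 0.96, 0, 0, 0, 0, 0, 0, 0.96, 0, 0, 0, 0, 0, 0, 0.96, 0, 0, 0, 0, 0, 0, 0.96, 0, 0, 0, 0, 0, 0, 0, 0, 0, 0, 0, 0, 0, 0, 0])

```text
t: 7.15
tool_pos: [0.4574, -0.2249, 0.2017]
orientation: [-2.518, -1.874, 0.002]
force: [0.5, 0.2, -0.2]
opening: 0.0096
gripper_force: 40.0
```

Run:
```python
from h import *
s=robot.read_state(); print(s['t'],s['tool_pos'],Ro.from_rotvec(s['orientation']).as_matrix().round(4).tolist(),s['q'])
a=snap('wrist','w3.png')
for r in eyes.place_of('wrist','keyhole')[:2]: print(r,ray('wrist',r['xy'],.091))
for r in eyes.place_of('wrist','yellow_key')[:2]: print(r)
for r in eyes.place_of('wrist','key_tip')[:2]: print(r)
```

```text
7.15 [ 0.45742765 -0.22485487  0.20174461] [[0.2871, 0.9579, -0.0027], [0.9579, -0.2871, 0.0017], [0.0008, -0.003, -1.0]] [-5.57491299e-01 -1.04008739e-01  1.75549625e+00 -5.97837884e-06
  1.49324718e+00 -2.66244526e-01]
{'xy': [323.1, 133.8], 'conf': 0.72} [ 0.48100536 -0.17641427  0.091     ]
{'xy': [314.7, 237.5], 'conf': 0.66} [ 0.44577815 -0.26826673  0.091     ]
{'xy': [317.8, 237.3], 'conf': 0.77}
{'xy': [313.6, 218.7], 'conf': 0.75}
```

View pics/w3.png

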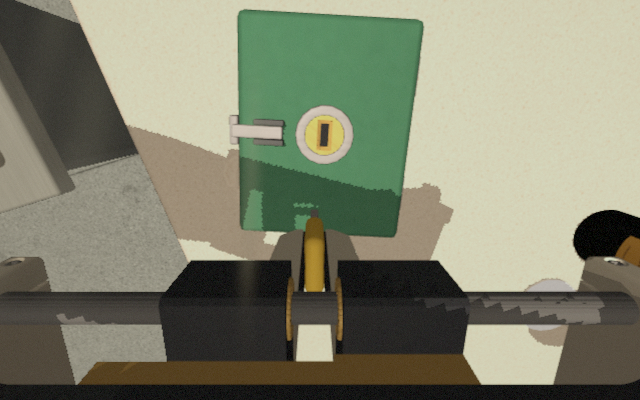

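The lock ring is centred at (324,134) with the keyway at about (324,134). The bolt is to its left at (258,131), and the key's blade tip shows at about (315,213). I'll fit the lid yaw and check the key's offset in the hand.

Run:
```python
from h import *
im=cv2.imread('pics/w3.png'); hsv=cv2.cvtColor(im,cv2.COLOR_BGR2HSV)
m=((hsv[...,0]>60)&(hsv[...,0]<90)&(hsv[...,1]>90)).astype(np.uint8); m[240:]=0;m[:,:228]=0;m[:,430:]=0
m=cv2.morphologyEx(m,cv2.MORPH_OPEN,np.ones((3,3)));m=cv2.morphologyEx(cv2.copyMakeBorder(m,60,60,60,60,0),cv2.MORPH_CLOSE,np.ones((45,45)))[60:-60,60:-60]
print(fit('wrist',m.astype(float),[.481,-.1764,-.29],[(-.078,.078,-.098,.098,.07,.085)],(0,205,228,430)))
# keyway: dark pixels in brass; ring
g=im[100:170,285:365].astype(int); d=(g.max(2)<60); n,l,st,c=cv2.connectedComponentsWithStats(d.astype(np.uint8))
for i in range(1,n):
    if st[i,4]>30: 
        y,x=np.where(l==i); print('dark',st[i]+[285,100,0,0,0],c[i]+[285,100],cv2.fitLine(np.c_[x,y].astype(np.float32),cv2.DIST_L2,0,.01,.01).ravel()[:2], ray('wrist',c[i]+[285,100],.089))
gr=((hsv[...,1]<60)&(hsv[...,2]>90)).astype(np.uint8); gr[:100]=0;gr[170:]=0;gr[:,:292]=0;gr[:,358:]=0
cn=max(cv2.findContours(gr,0,1)[0],key=cv2.contourArea); e=cv2.fitEllipse(cn); print('ring',e,ray('wrist',e[0],.0925))
s=robot.read_state(); T=Ro.from_rotvec(s['orientation']).as_matrix(); p=np.array(s['tool_pos'])
for o in (-.004,0,.004): print(o,[proj('wrist',p+T@[o,0,z]).round(1).tolist() for z in (.0465,.0105,-.0295)])
a=im[195:300,275:360]
cv2.imwrite('pics/c3.png',cv2.resize(np.hstack([a,im[95:200,280:365]]),None,fx=4.5,fy=4.5,interpolation=2))
```

```text
(array([ 0.553 , -0.3924, -0.05  ]), np.float64(5634.0), np.float64(5634.0))
ring ((323.9606018066406, 134.0661163330078), (57.57635498046875, 58.615692138671875), 8.509760856628418) [ 0.48209555 -0.1770258   0.0925    ]
-0.004 [[313.4, 220.9], [313.4, 241.3], [313.2, 274.7]]
0 [[313.4, 215.7], [313.3, 235.2], [313.2, 267.3]]
0.004 [[313.4, 210.4], [313.3, 229.1], [313.2, 259.9]]
```

View pics/c3.png

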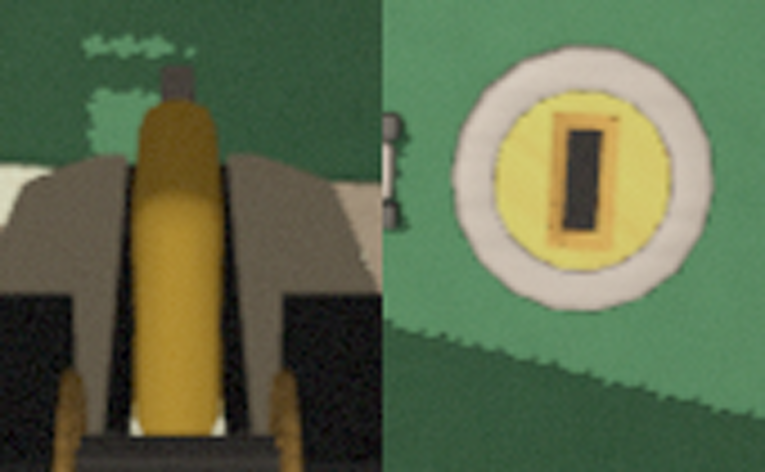

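Run:
```python
from h import *
im=cv2.imread('pics/w3.png'); hsv=cv2.cvtColor(cv2.GaussianBlur(im,(3,3),0),cv2.COLOR_BGR2HSV)
m=((hsv[...,0]>50)&(hsv[...,0]<95)&(hsv[...,1]>65)).astype(np.uint8); m[240:]=0;m[:,:228]=0;m[:,430:]=0
cs=cv2.findContours(m,0,1)[0]; m=cv2.fillPoly(m*0,[cv2.convexHull(max(cs,key=cv2.contourArea))],1)
print(m.sum())
for z in (.06,.075): print(fit('wrist',m.astype(float),[.481,-.1764,-.29],[(-.078,.078,-.098,.098,z,.085)],(0,205,228,430)))
h2=hsv.astype(int); br=im.max(2)<95; br[:115]=0;br[155:]=0;br[:,:312]=0;br[:,:][:,337:]=0
y,x=br.nonzero(); L=cv2.minAreaRect(np.c_[x,y].astype(np.float32)); print(len(x),L,ray('wrist',(x.mean(),y.mean()),.088))
a,b=[ray('wrist',cv2.fitLine(np.c_[x,y].astype(np.float32),2,0,.01,.01).ravel()[2:]+k*cv2.fitLine(np.c_[x,y].astype(np.float32),2,0,.01,.01).ravel()[:2],.088) for k in (-8,8)]
d=b-a; d*=np.sign(d[1]); print('keyway yaw',np.arctan2(-d[0],d[1]))
s=robot.read_state(); T=Ro.from_rotvec(s['orientation']).as_matrix(); p=np.array(s['tool_pos'])
th=np.linspace(0,np.pi/2,20)
for o in (-.002,0,.002): print(o,min(proj('wrist',p+T@[o+.009*np.cos(t),0,.0375+.009*np.sin(t)])[1] for t in th))
print(np.arctan2(T[1,1],T[0,1]))
```

```text
37506
(array([ 0.48263812, -0.17977374, -0.34488156]), np.float64(867.1450980392157), np.float64(33023.0))
(array([ 0.48263812, -0.17977374, -0.34488156]), np.float64(867.1450980392157), np.float64(33023.0))
150 ((323.9066162109375, 134.49417114257812), (6.861611366271973, 21.4581298828125), 3.5763344764709473) [ 0.48200392 -0.17767417  0.088     ]
keyway yaw -0.3433303626847534
-0.002 209.76042373513562
0 207.02631057122247
0.002 204.27850265280563
-0.29225793757010676
```

>>> apply_moves(steps=[0, 0, 0, 0, 0, 0.5, 0, 0.6, 0.07, 0, 0, 0, 0, 0, 0.6, 0.07, 0, 0, 0, 0, 0, 0.61, 0.07, 0, 0, 0, 0, 0, 0, 0, 0.6, 0, 0, 0, 0, 0, 0, 0.6, 0, 0, 0, 0, 0, 0, 0.5, 0, 0, 0, 0, 0, 0, 0, 0, 0, 0, 0, 0, 0, 0, 0, 0, 0, 0, 0, 0, 0, 0, 0, 0, 0])

```text
t: 8.18
tool_pos: [0.4831, -0.1767, 0.1537]
orientation: [2.57, 1.805, 0.001]
force: [0.3, -0.3, -0.7]
opening: 0.01
gripper_force: 40.0
```

Run:
```python
from h import *
s=robot.read_state(); T=Ro.from_rotvec(s['orientation']).as_matrix(); p=np.array(s['tool_pos']); print(s['t'],p,T.round(4).tolist(),np.arctan2(T[1,1],T[0,1]),s['force'])
d=np.array([.4817,-.1759,.1435])-p; print('tool delta units',T.T@d/.03)
a=snap('wrist','w4.png'); b=snap('scene','s4.png')
print([eyes.place_of('wrist',n)[:1] for n in('keyhole','key_tip')],[(r,) for n in('keyhole','key_tip') for r in eyes.place_of('scene',n)[:1]])
q=lambda i:cv2.resize(i,None,fx=4,fy=4,interpolation=2)
cv2.imwrite('pics/c4.png',cv2.cvtColor(np.hstack([q(a[160:300,270:370]),q(b[110:250,310:410])]),cv2.COLOR_RGB2BGR))
print(proj('wrist',[.482,-.1773,.0925]),proj('scene',[.482,-.1773,.0925]),proj('scene',p+T@[-.0012,.0008,.0465]))
```

```text
8.1833 [ 0.48309268 -0.17672512  0.15365553] [[0.3394, 0.9406, 0.0009], [0.9406, -0.3394, -0.0005], [-0.0001, 0.0011, -1.0]] -0.34626428039647567 [ 0.27640263 -0.31757032 -0.67376049]
tool delta units [ 0.01016391 -0.05335885  0.33846006]
[[{'xy': [312.2, 208.5], 'conf': 0.81}], [{'xy': [314.1, 216.1], 'conf': 0.66}]] []
[312.20044634 210.62327353] [357.51013226 196.27423553] [357.68540569 191.02060861]
```

View pics/c4.png

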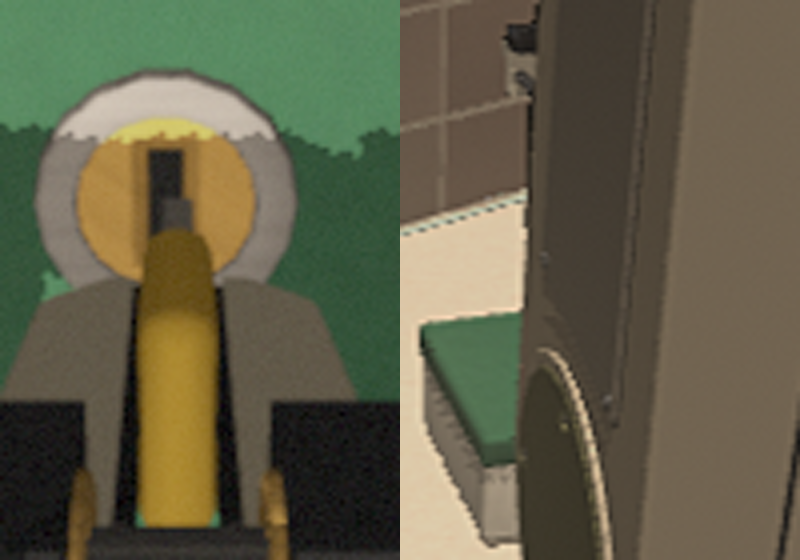

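In the wrist crop the blade is centred near column 314 and the keyway near 311.5. The key needs to go about 2 mm towards −y of the tool.

>>> apply_moves(steps=[0.01, -0.065, 0, 0, 0, 0, 0, 0, 0, 0.2, 0, 0, 0, 0, 0, 0, 0.15, 0, 0, 0, 0, 0, 0, 0.1, 0, 0, 0, 0, 0, 0, 0.1, 0, 0, 0, 0, 0, 0, 0.1, 0, 0, 0, 0, 0, 0, 0.1, 0, 0, 0, 0, 0, 0, 0.1, 0, 0, 0, 0, 0, 0, 0, 0, 0, 0, 0, 0, 0, 0, 0, 0, 0, 0])

```text
t: 9.32
tool_pos: [0.4808, -0.1754, 0.1269]
orientation: [-2.571, -1.805, 0.0]
force: [0.2, -0.3, -0.2]
opening: 0.0099
gripper_force: 40.0
```

The tip is about 10 mm into the keyway with no side force. I'll push through the pins next.

>>> apply_moves(steps=[0, 0, 0.1, 0, 0, 0, 0, 0, 0, 0.1, 0, 0, 0.1, 0, 0, 0, 0.1, 0, 0, -0.2, 0, 0, 0, 0.1, 0, 0, 0.2, 0, 0, 0, 0.05, 0, 0, -0.2, 0, 0, 0, 0.05, 0, 0, 0.1, 0, 0, 0, 0, 0, 0, 0, 0], grip_force=60)

```text
t: 9.9
tool_pos: [0.4808, -0.1758, 0.1117]
orientation: [2.572, 1.803, -0.001]
force: [-0.4, -3.9, -0.8]
opening: 0.0094
gripper_force: 60.0
```

>>> apply_moves(steps=[0.01, 0, 0.08, 0, 0, 0.2, 0, 0, 0, 0.08, 0, 0, -0.2, 0, 0, 0, 0.08, 0, 0, -0.2, 0, 0, 0, 0.06, 0, 0, 0.2, 0, 0, 0, 0.04, 0, 0, 0.1, 0, 0, 0, 0, 0, 0, -0.1, 0, 0, 0, 0, 0, 0, 0, 0])

```text
t: 10.48
tool_pos: [0.4815, -0.175, 0.102]
orientation: [2.571, 1.805, 0.001]
force: [2.1, -2.7, -0.3]
opening: 0.0092
gripper_force: 60.0
```

>>> apply_moves(steps=[-0.01, 0.02, 0.03, 0, 0, 0, 0, 0, 0, 0.03, 0, 0, 0, 0, 0, 0, 0.03, 0, 0, 0, 0, 0, 0, 0, 0, 0, 0, 0, 0, 0, 0, 0, 0, 0, 0])

```text
t: 10.9
tool_pos: [0.4818, -0.1753, 0.101]
orientation: [-2.571, -1.805, -0.001]
force: [-6.5, 2.6, 18.3]
opening: 0.0095
gripper_force: 60.0
```

Run:
```python
from h import *
s=robot.read_state(); print(s['tool_pos'],s['force'],s['wrist_torque'],s['q'])
a=snap('wrist','w5.png')
print([eyes.place_of('wrist',n)[:1] for n in('keyhole','yellow_key')],proj('wrist',[.482,-.1773,.0925]))
cv2.imwrite('pics/c5.png',cv2.cvtColor(cv2.resize(a[150:300,260:370],None,fx=4,fy=4,interpolation=2),cv2.COLOR_RGB2BGR))
```

```text
[ 0.48179348 -0.17525112  0.10102626] [-6.49931769  2.59507078 18.31970494] [0.59340956 1.3045677  0.03623096] [-4.49521125e-01 -1.67042128e-02  1.86076800e+00  8.66516479e-04
  1.29751148e+00 -1.03091578e-01]
[[{'xy': [312.4, 240.5], 'conf': 0.72}], [{'xy': [312.8, 238.4], 'conf': 0.62}]] [314.6248799  239.32753684]
```

View pics/c5.png

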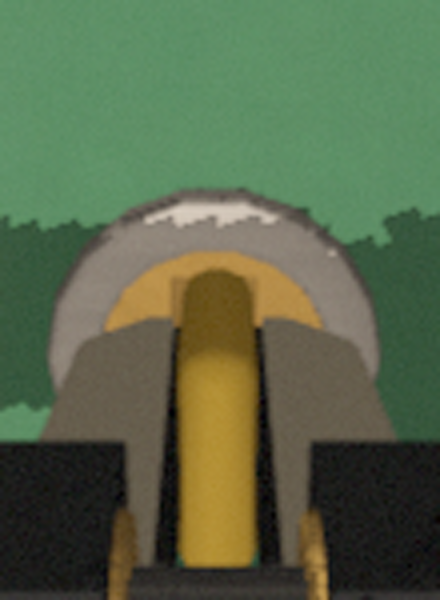

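The key is seated: 18 N of upward reaction, and the wrist crop shows the bow down at the plug. I'll start turning, about the key's axis.

>>> apply_moves(steps=[0, -0.012, 0, 0, 0, 0, 0, 0, 0, 0, 0, 0, 0, 0, 0, 0.005, 0, 0, 0, 0.8, 0, 0, 0.005, 0, 0, 0, 0.8, 0, 0, 0.005, 0, 0, 0, 0.8, 0, 0, 0.005, 0, 0, 0, 0.8, 0, 0, 0.005, 0, 0, 0, 0.8, 0, 0, 0, 0, 0, 0, 0, 0])

```text
t: 11.72
tool_pos: [0.4823, -0.1757, 0.1011]
orientation: [-2.894, -1.223, -0.001]
force: [-6.3, 2.0, 17.3]
opening: 0.0098
gripper_force: 60.0
```

```bash
cat > st.py <<'E'
from h import *
s=robot.read_state(); T=Ro.from_rotvec(s['orientation']).as_matrix()
print(s['t'],np.round(s['tool_pos'],4),'yaw',np.arctan2(T[1,1],T[0,1]).round(3),'tool F',(T.T@s['force']).round(1),'M',np.round(s['wrist_torque'],2),'q6',s['q'][5])
E
python3 st.py
```

```text
11.7167 [ 0.4823 -0.1757  0.1011] yaw -0.771 tool F [ -2.9  -5.9 -17.3] M [0.43 1.25 0.08] q6 0.321016478682452
```

>>> apply_moves(steps=[-0.004, -0.002, 0, 0, 0, 0.8, 0, 0, 0.005, 0, 0, 0, 0.8, 0, 0, 0.005, 0, 0, 0, 0.8, 0, 0, 0.005, 0, 0, 0, 0.8, 0, 0, 0.005, 0, 0, 0, 0.8, 0, 0, 0.005, 0, 0, 0, 0.8, 0, 0, 0.005, 0, 0, 0, 0.8, 0, 0, 0, 0, 0, 0, 0, 0])

```text
t: 12.38
tool_pos: [0.4825, -0.1764, 0.1011]
orientation: [-3.123, -0.335, -0.001]
force: [-6.0, 1.5, 18.7]
opening: 0.0094
gripper_force: 60.0
```

```bash
python3 st.py
```

```text
12.3833 [ 0.4825 -0.1764  0.1011] yaw -1.357 tool F [ -5.5  -2.7 -18.8] M [0.46 1.36 0.03] q6 0.9062336285291643
```

>>> apply_moves(steps=[-0.004, 0.003, 0, 0, 0, 0.8, 0, 0, 0.005, 0, 0, 0, 0.8, 0, 0, 0.005, 0, 0, 0, 0.8, 0, 0, 0.005, 0, 0, 0, 0.8, 0, 0, 0.005, 0, 0, 0, 0.8, 0, 0, 0.005, 0, 0, 0, 0.8, 0, 0, 0.005, 0, 0, 0, 0.8, 0, 0, 0.005, 0, 0, 0, 0.3, 0, 0, 0, 0, 0, 0, 0, 0, 0, 0, 0, 0, 0, 0, 0, 0, 0, 0, 0, 0, 0, 0])

```text
t: 13.3
tool_pos: [0.4823, -0.1771, 0.1011]
orientation: [-3.078, 0.622, -0.0]
force: [-6.3, 4.6, 18.6]
opening: 0.0095
gripper_force: 60.0
```

```bash
python3 st.py
python3 - <<'E'
from h import *
a=snap('wrist','w6.png'); b=snap('top','t6.png')
cv2.imwrite('pics/c6.png',cv2.cvtColor(np.hstack([cv2.resize(a[100:300,200:440],(480,400)),cv2.resize(b[180:280,160:240],(320,400))]),cv2.COLOR_RGB2BGR))
E
```

```text
13.3 [ 0.4823 -0.1771  0.1011] yaw -1.97 tool F [ -7.6  -1.8 -18.6] M [1.06 1.33 0.12] q6 1.516422989220405
```

View pics/c6.png

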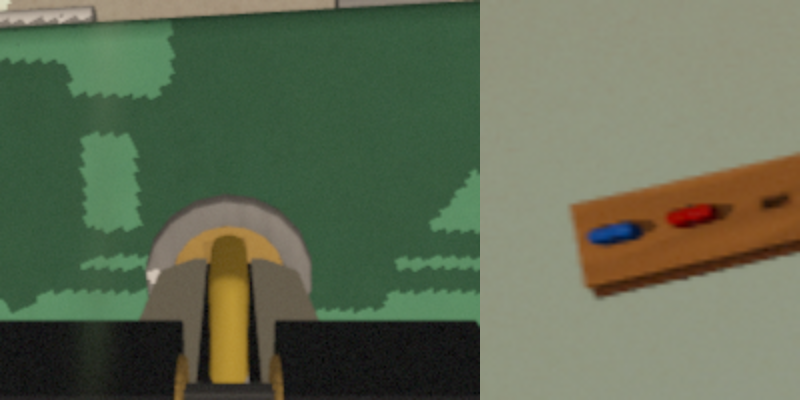

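The bow is still seated and lined up with the fingers after 1.62 rad of turn. Red and blue are still in the rack. I'll hand it in.

```bash
python3 -c "
from plant import robot
print(robot.close_job())"
```

```text
the job is handed in; nothing more can be done
None
```

The yellow key is fully home in the lock, turned 1.62 rad clockwise and still gripped at 60 N. The red and blue keys are in the rack, and the job is handed in at about 13 s; the call gave no verdict, and I did not recheck the lemon, mug or timer.

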